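# Hold a battery pack home against its sprung contacts

### The arm

A 7-joint arm with a two-finger parallel gripper is mounted at the origin on a cart in front of the work surface, level with it; the furniture and walls round the work are solid. World frame = base frame: x ahead of the robot, y to its left, z up, the work surface at z = 0. Lengths are in m, angles in degrees, forces in N, time in s.
With the tool pointing down it reaches from about 0.4 to 0.925 m from the base axis. Payload 5.6 kg.
Tool frame: the origin (TCP) lies between the finger pads, 19 mm behind the fingertips; this is the grasp point; z points along the fingers, y is the line along which they close (so a half turn about z gives the same grasp; the last joint's range is limited). The gripper opens to 85 mm and grips with 20 to 120 N. Pads are 22 mm wide; open, the fingers measure 114 mm over their backs; the gripper's body (76 mm by 85 mm) begins 54 mm behind the grasp point. The pads swing forward as they close: fully open they stand 13 mm farther back than shut.
Start: joints at [68.125, 26.786, -0.665, 91.828, 0.344, 61.387, -3.226], TCP at [0.216, -0.613, 0.25] pointing down, gripper open.
Joint ranges: [-144.91, 144.91], [-17.63, 115.5], [-89.93, 88.59], [15.96, 139.68], [-74.01, 254.01], [8.47, 105.57], [-167.45, 167.45]. Speed limits (degrees/s): [147.25, 147.25, 180, 180, 180, 180, 180].

### API

Orientations are given as a 3x3 rotation matrix whose columns are the frame's x, y, z axes.
In Python, from cell import get_state, read_camera, job_done, recognise, regions_of, spot_point gives the robot as it stands.
- The arm moves only by the tool apply_moves, never from a script. Its argument "motion" is a list of rows, each a list of 6 numbers: the shift along the tool's x, y, z in units of 0.12 m (1.0 is 0.12 m), then the turn, a rotation vector about the tool's x, y, z in units of 180 degrees (1.0 is 180 degrees). In form: [[x, y, z, wx, wy, wz], ...]. A call has exactly 10 rows; each row shifts and turns the commanded pose from where the row before left it, along the tool's axes as they then stand; what a row does not reach is not made up. A row lasts 1/10 s, in which the tool goes at most 50 mm and 8.59 degrees, less where a joint would pass 70% of its speed; a pose out of reach is approached as far as the arm can. A call with a number of a shift or a turn outside -1 to 1 is refused whole. A call with a gripper value outside its range is refused whole. "grip" is the opening, from 0 (shut) to 1 (fully open), set as the call begins (left out, the last holds). The fingers move at their own pace and stop on an object; the grip force is fixed at half the most. Time passes only in rows, so rows that do not move let the fingers close, or fill a call up. It gives the time, the measured TCP pose, the force, the opening and the grip force at its end, in the units of the state.
- get_state(): the state, without advancing time (a new reading comes with each control period).
- read_camera(name): name is "side" or "top" or "wrist"; returns a dict with "img" (420x560x3 uint8, red, green, blue), "camera_matrix" (3x3 intrinsics, pixels), "R" (3x3) and "t" (3): a world point X has camera coordinates R X + t; the wrist camera has in their place "tool_from_camera" (4x4, takes a point from camera to tool coordinates, whose origin is the TCP and whose axes are the flange's). Camera axes: x right, y down, z forward; pixel columns grow to the right and rows downward; lengths in m; the calibration is good to about 2 mm. The wrist camera is an equidistant fisheye: a pixel r from the principal point sees the ray r / f radians off the axis. A picture is of the moment at which its call begins: read the wrist's pose just before it. There is no depth.
- job_done(): hands the job in; it is judged then, once.
Trained networks look in a picture, given as the dict that the camera call returned (one of the last four; its "shot" number tells which), for a name from the list of things; names that differ only in an ending like _2 or _b are one class to them, and where a whole thing is asked for, a point or a joint stands for the part that bears it (a point fixed in the world has none). Each returns a list of dicts, best first, with "conf" (0 to 1); they miss things now and then, are a little off and sometimes report something else, mostly with a low value. They report only what shows in the picture. A call takes as long as a camera call. They do not tell look-alikes from the thing itself.
- recognise(picture, name): "extent" ([centre column, centre row, width, height] in pixels, round what is visible of it).
- regions_of(picture, name): "region" (420x560 bool, what is visible of it) and "extent" ([centre column, centre row, width, height] in pixels, round what is visible of it).
- spot_point(picture, name): "position" ([column, row] in pixels: a listed point, or the origin of a listed thing).
The state is a dict: "time": time; "q": joint angles; "dq": joint speeds; "tau": joint torques, N m; "position": TCP position; "orientation": TCP orientation; "wrist_force": force on the tool from outside, world axes, zero at the start; "wrist_torque": the same for the moment, N m; "opening": opening from 0.0 (shut) to 1.0 (fully open); "gripper_force": force on a finger pad.
Only numpy, scipy, OpenCV 4.12 (cv2) and the standard library are available. Lean on these libraries where they do the work, as an engineer would, in place of code of your own. Each camera call takes 0.05 s, during which the arm holds its last target. There are 200 camera calls.

### The job

I am about to screw the black corner bracket behind the battery pack of the doll's-house lighting base and need a third hand: pick the pack up by its sides and lay it flat in the bay between the wooden rails, brass studs towards the sprung contact plate but not yet pressing it. Then slide it forward against the springs, with a steady push of about 11 N, until its tail is about 3 mm inside the near ends of the rails, without driving the plate to its back stop or shifting the other loose things. Finish while still holding it there by its sides near its middle, so that its tail end is clear for my bracket.

Things in the scene. Friction and masses are not known exactly. Their poses are not given: they have to be found in the camera images.
- battery_pack: Loose pack: black holder with four grey round cells, 60 (x) x 31 (y) x 28 mm high, 0.12 kg, lying flat. Origin: centre of its underside. +x points to its stud end: two brass studs, 10 mm across, standing out 3 mm; the other end is the plain tail. Grip it across the 31 mm over its middle, fingertips about 12 mm above its underside (rails hide its lowest 9 mm).
- pack_studs (a point): Point midway between the outer ends of the two studs: 33 mm ahead (+x) of the pack's origin, 14 mm up. Axes as the pack's. The studs sit 8.5 mm either side of it (y). At the start they point away from the robot, within 52 degrees of its x axis; the bay points that way too, within 20 degrees.
- pack_tail (a point): Centre of the pack's plain tail face: 30 mm behind (-x) the pack's origin, 14 mm up. Axes as the pack's.
- light_base: Doll's-house lighting base, fixed: plywood board 170 (x) x 120 (y) x 9 mm, its top the bay floor. Origin: centre of its underside; z up; +x along the bay towards the sprung contacts. Beside the rails at x = 0 to 40 mm a white terminal strip (y = 40 to 54, 16 mm above the board) and a black switch (y = -55 to -39, 11 mm). End block at x = 55 to 72 mm, 60 mm wide, 26 mm above the board.
- bay_mouth (a point): Middle of the bay's open near end, on the bay floor between the near ends of the rails: x = -24, y = 0, z = 9 mm in the base's frame, axes as the base's. Two wooden rails run from here 74 mm along +x, 35 mm apart inside, 12 mm wide, 9 mm above the floor, inner top edges chamfered 3 mm. The board goes on 61 mm behind (-x).
- contact_plate: Sprung black plate across the bay's far end, 33 mm wide, from 3 to 25 mm above the floor. Origin: front face, floor height; at rest 59 mm ahead (+x) of bay_mouth; axes as the base's. Slides only along +x, up to 14 mm (back stop); pushes back with 4 N plus 1 N per mm. Studs just touching: tail 4 mm outside the rail ends; tail 3 mm inside: plate 7 mm back.
- bracket: Black printed corner bracket, 30 x 50 x 40 mm, loose on the worktop; the person will fasten it later. Origin: centre of its underside. Leave it.
- screwdriver: Screwdriver with yellow and black handle, 178 mm long (y), loose, on the worktop between pack and base. Origin: under its middle. Leave it.
- chair: Miniature brown wooden chair, 35 x 34 x 68 mm, loose, at the back. Origin: centre of its underside. Leave it.
- table: Miniature round brown table, 66 mm across, 48 mm high, loose, at the back. Origin: centre of its underside. Leave it.
Not all that is in view belongs to the job. What is shaped like the battery_pack but blue, green or red is not meant.

How it is judged (in metres and radians):
On the way, in this order (a step that is already met when the one before it is completed fails the run):
1. the pack lies flat and square on the bay floor between the rails, studs towards the contact plate, the plate not yet pushed back (less than 2 mm) (z of battery_pack in the frame of light_base between 0.007 and 0.0115 m and y of battery_pack in the frame of light_base between -0.0035 and 0.0035 m and angle between the x axis of battery_pack and the x axis of light_base, either way round below 0.06 rad and angle between battery_pack's own z axis and vertical below 0.05 rad and x of pack_studs in the frame of light_base between 0 and 0.037 m and x of contact_plate in the frame of light_base below 0.037 m), for 0.2 s.
2. the pack, gripped by its sides, is held against the springs with its tail just inside the rail ends for 1.5 s (z of battery_pack in the frame of light_base between 0.007 and 0.0115 m and y of battery_pack in the frame of light_base between -0.0035 and 0.0035 m and angle between the x axis of battery_pack and the x axis of light_base, either way round below 0.06 rad and angle between battery_pack's own z axis and vertical below 0.05 rad and x of pack_tail in the frame of light_base between -0.0245 and -0.018 m and x of pack_studs in the frame of light_base above 0.03 m and contact force between contact_plate and battery_pack between 6.5 and 16 N and contact force between the fingers and battery_pack above 2 N and x of the grasp point in the frame of battery_pack above -0.018 m), for 1.5 s.
At the end, for the whole second after the job is handed in: Pack flat (2.5 mm, 0.05 rad) and square (3.5 mm, 0.06 rad) in the bay, at rest, studs on the plate with 6.5 to 16 N, tail from flush with the rail ends (0.5 mm proud) to 6 mm inside; fingers hold it with over 2 N, TCP at most 18 mm behind its middle (all of step 2 and linear speed of battery_pack below 0.01 m/s); the arm keeps its last pose, push and grip.
It fails at once if the contact plate is driven to its back stop (pushed back more than 13 mm) (x of contact_plate in the frame of light_base above 0.048 m).
It fails at once if the bracket is moved more than 30 mm (distance of bracket from where it was at the start of the episode above 0.03 m).
It fails at once if the screwdriver is moved more than 30 mm (distance of screwdriver from where it was at the start of the episode above 0.03 m).
It fails at once if the chair is moved more than 30 mm (distance of chair from where it was at the start of the episode above 0.03 m).
It fails at once if the table is moved more than 30 mm (distance of table from where it was at the start of the episode above 0.03 m).
It also fails if it takes over 48 s, if anything falls off the work surface, if the arm or the gripper's body presses on something with over 40 N, if the wrist force passes 120 N, or if a joint passes its speed limit or range.

## Working session

There is one attempt and no reset: what is moved stays moved. The work goes in short steps, Python scripts to look and compute and a tool call to move; the robot and the scene stay as the last step left them, time stands still between calls to the robot, and variables do not carry over. Pictures are saved under pics/ and viewed, at most 10 in all, crops included, and the job is handed in when it is done.

Besides the shell and the picture viewer there is one more tool, called after "Request:" by a JSON object that holds its "api" and its "payload". apply_moves: Moves the arm, as the interface text tells. Shifts and turns lie within -1 to 1; 1 stands for 0.12 m of shift or 180 degrees of turn. Its arguments: {"type":"object","properties":{"motion":{"type":"array"},"grip":{"type":"number"}},"required":["motion"]}

```bash
mkdir -p pics
cat > h.py <<'E'
import numpy as np, cv2
from cell import *
def save(p,n): cv2.imwrite('pics/'+n,p["img"][:,:,::-1])
def ray(p,uv):
    K=p["camera_matrix"]; d=np.linalg.inv(K)@np.array([uv[0],uv[1],1.]); R=np.array(p["R"]);t=np.array(p["t"])
    return -R.T@t, R.T@d
def atz(p,uv,z):
    c,d=ray(p,uv); return c+d*(z-c[2])/d[2]
def tri(obs):
    A=np.zeros((3,3));b=np.zeros(3)
    for c,d in obs:
        d=d/np.linalg.norm(d);P=np.eye(3)-np.outer(d,d);A+=P;b+=P@c
    x=np.linalg.solve(A,b); return x,[np.linalg.norm((np.eye(3)-np.outer(d,d)/(d@d))@(x-c)) for c,d in obs]
E
python3 - <<'E'
from h import *
np.set_printoptions(precision=3,suppress=True)
T=read_camera("top");S=read_camera("side")
im=np.hstack([T["img"],S["img"]]);cv2.imwrite('pics/a.png',T["img"][:,:,::-1]);cv2.imwrite('pics/b.png',S["img"][:,:,::-1])
for n in ["battery_pack","pack_studs","pack_tail","light_base","bay_mouth","contact_plate","bracket","screwdriver","chair","table"]:
    for nm,p in(("T",T),("S",S)):
        print(n,nm,[(np.round(r["position"]),round(r["conf"],2)) for r in spot_point(p,n)][:5])
print(T["R"],T["t"],S["R"],S["t"])
E
```

```text
battery_pack T [(array([365., 208.]), 0.92), (array([328., 178.]), 0.86), (array([392., 171.]), 0.86), (array([379., 263.]), 0.81), (array([322., 273.]), 0.64)]
battery_pack S [(array([308., 246.]), 0.97), (array([205., 261.]), 0.96), (array([282., 276.]), 0.92), (array([228., 299.]), 0.89), (array([346., 289.]), 0.71)]
pack_studs T [(array([362., 197.]), 0.96), (array([342., 170.]), 0.89), (array([377., 245.]), 0.8), (array([387., 152.]), 0.67), (array([313., 263.]), 0.64)]
pack_studs S [(array([361., 270.]), 0.81), (array([218., 249.]), 0.78), (array([294., 263.]), 0.71), (array([246., 282.]), 0.6), (array([319., 245.]), 0.58)]
pack_tail T [(array([401., 178.]), 0.88), (array([313., 177.]), 0.79), (array([373., 222.]), 0.77), (array([390., 278.]), 0.7), (array([336., 282.]), 0.6)]
pack_tail S [(array([271., 276.]), 0.92), (array([188., 264.]), 0.77), (array([332., 286.]), 0.76), (array([296., 234.]), 0.73), (array([214., 301.]), 0.55)]
light_base T [(array([201., 204.]), 0.96), (array([281., 224.]), 0.73)]
light_base S [(array([245., 192.]), 0.95), (array([323., 220.]), 0.67), (array([246., 229.]), 0.4)]
bay_mouth T [(array([200., 212.]), 0.69)]
bay_mouth S [(array([237., 187.]), 0.97)]
contact_plate T [(array([198., 186.]), 0.48), (array([285., 138.]), 0.37), (array([251., 131.]), 0.21)]
contact_plate S [(array([256., 187.]), 0.61)]
bracket T [(array([285., 140.]), 0.77)]
bracket S [(array([323., 218.]), 0.54)]
screwdriver T [(array([281., 222.]), 0.72)]
screwdriver S [(array([246., 227.]), 0.9)]
chair T [(array([250., 133.]), 0.54)]
chair S [(array([318., 202.]), 0.83)]
table T [(array([215., 131.]), 0.75)]
table S [(array([310., 187.]), 0.67), (array([246., 228.]), 0.38)]
[[ 0.006 -1.    -0.027]
 [-0.992 -0.003 -0.122]
 [ 0.122  0.028 -0.992]] [-0.002  0.534  0.873] [[ 0.951 -0.308  0.011]
 [-0.134 -0.445 -0.885]
 [ 0.278  0.841 -0.465]] [-0.53   0.11   0.724]
```

View pics/a.png

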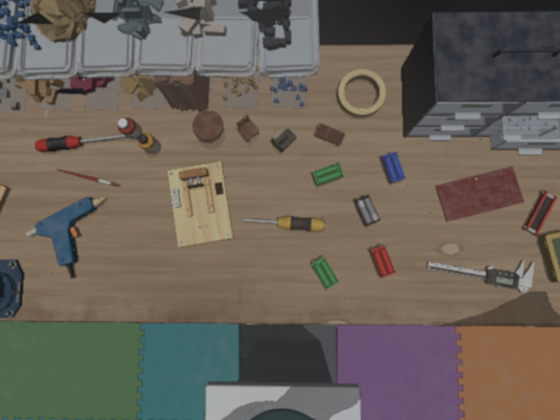

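View pics/b.png

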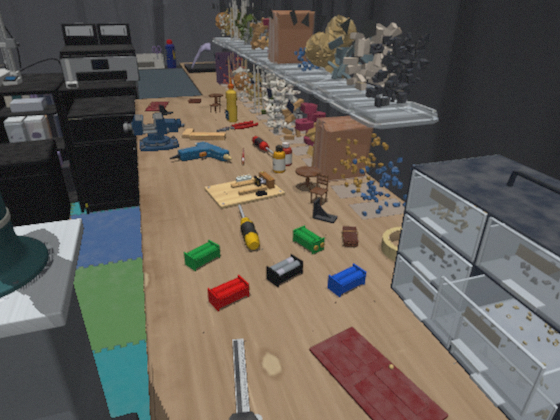

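Top view: the candidates are the green packs (328,174) and (325,272), blue (393,167), red (383,261) and the black holder with grey cells (368,209); in the side view that last one is at (284,270). Only it is black and grey as described. I'll confirm with a crop and localise.

Run:
```python
from h import *
np.set_printoptions(precision=3,suppress=True)
T=read_camera("top");S=read_camera("side")
print(T["camera_matrix"][0],S["camera_matrix"][0])
def near(p,n,uv,r):
    c=[x["position"] for x in spot_point(p,n) if np.hypot(*(np.array(x["position"])-uv))<r]; return c[0] if c else None
for n,a,b in [("battery_pack",(367,209),(284,273)),("pack_studs",(362,197),(294,263)),("pack_tail",(373,222),(271,276)),("light_base",(201,204),(245,192)),("bay_mouth",(200,212),(237,187)),("contact_plate",(198,186),(256,187)),("bracket",(285,140),(323,218)),("screwdriver",(281,222),(246,228)),("chair",(250,133),(318,202)),("table",(215,131),(310,187))]:
    u=near(T,n,a,8);v=near(S,n,b,8)
    if u is None or v is None: print(n,u,v);continue
    print(n,tri([ray(T,u),ray(S,v)]),atz(T,u,0),u)
a=cv2.resize(T["img"][170:250,310:420],(440,320),interpolation=2);b=cv2.resize(S["img"][235:315,185:265+30],(440,320),interpolation=2)
b=cv2.resize(S["img"][240:300,250:332],(440,320),interpolation=2)
c=cv2.resize(T["img"][160:250,160:284],(440,320),interpolation=2)
cv2.imwrite('pics/c.png',np.vstack([np.hstack([a,b])[:, :,::-1]])[:, :800])
w=read_camera("wrist");print(w["camera_matrix"],w["tool_from_camera"],get_state()["orientation"])
```

```text
[432.059   0.    282.128] [404.191   0.    276.938]
battery_pack (array([ 0.511, -0.18 ,  0.003]), [np.float64(0.000688574648780226), np.float64(0.0006885746487801155)]) [ 0.511 -0.18   0.   ] [366.6, 211.6]
pack_studs (array([ 0.54 , -0.17 ,  0.012]), [np.float64(0.0015133737319492347), np.float64(0.0015133737319492058)]) [ 0.543 -0.172  0.   ] [362.5, 196.5]
pack_tail (array([ 0.486, -0.194,  0.013]), [np.float64(0.003802379656623987), np.float64(0.0038023796566240423)]) [ 0.49  -0.197  0.   ] [374.6, 221.1]
light_base (array([ 0.524,  0.187, -0.005]), [np.float64(0.0023395450069873787), np.float64(0.002339545006987455)]) [0.521 0.186 0.   ] [197.4, 206.1]
bay_mouth (array([0.505, 0.171, 0.017]), [np.float64(0.0011118622079807823), np.float64(0.0011118622079808347)]) [0.508 0.175 0.   ] [202.6, 212.2]
contact_plate (array([0.563, 0.194, 0.011]), [np.float64(0.003984505292574373), np.float64(0.0039845052925744275)]) [0.569 0.196 0.   ] [193.8, 184.5]
bracket (array([ 0.669, -0.009, -0.004]), [np.float64(0.0019751350024467284), np.float64(0.0019751350024467605)]) [ 0.666 -0.008  0.   ] [286.9, 141.4]
screwdriver (array([ 0.481, -0.   ,  0.005]), [np.float64(0.00014051641384389764), np.float64(0.00014051641384374663)]) [ 0.482 -0.     0.   ] [282.8, 224.7]
chair (array([0.687, 0.076, 0.003]), [np.float64(0.0016947933844401253), np.float64(0.0016947933844401342)]) [0.686 0.077 0.   ] [248.8, 132.5]
table (array([ 0.694,  0.161, -0.005]), [np.float64(3.0420995468998953e-07), np.float64(3.0420995503553276e-07)]) [0.693 0.16  0.   ] [211.3, 129.5]
[[325.192   0.    275.706]
 [  0.    325.192 213.649]
 [  0.      0.      1.   ]] [[-0.001 -0.954 -0.3    0.077]
 [ 1.    -0.    -0.001 -0.   ]
 [ 0.001 -0.3    0.954 -0.124]
 [ 0.     0.     0.     1.   ]] [[ 0.943  0.332 -0.   ]
 [ 0.332 -0.943 -0.   ]
 [-0.     0.    -1.   ]]
```

View pics/c.png

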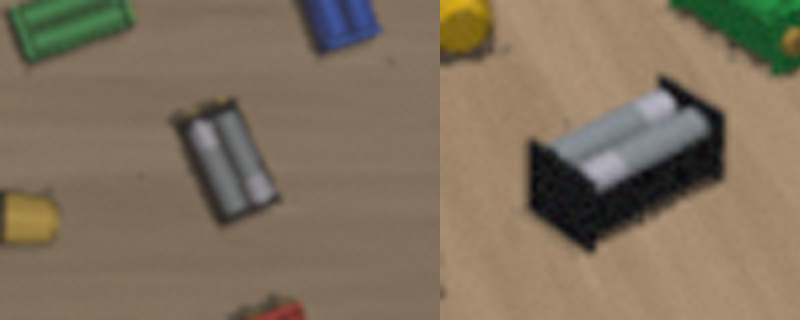

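The crop confirms it: black holder, grey cells, studs at the upper-left end (crop 208,108) and plain tail at (250,212). Moving over it.

Request:
{"api": "apply_moves", "payload": {"motion": [[0.1,-0.08,0,0,0,0],[0.2,-0.15,0,0,0,0],[0.2,-0.15,0,0,0,0],[0.2,-0.15,0,0,0,0],[0.2,-0.15,0,0,0,0],[0.2,-0.15,0,0,0,0],[0.2,-0.15,0,0,0,0],[0.2,-0.15,0,0,0,0],[0.2,-0.15,0,0,0,0],[0.2,-0.15,0,0,0,0]], "grip": 1}}

```text
time: 3.25
position: [0.3749, -0.3732, 0.2502]
orientation: [[0.943, 0.333, 0.0], [0.333, -0.943, -0.0], [0.0, 0.0, -1.0]]
wrist_force: [0.1, 0.0, -0.2]
opening: 1.0
gripper_force: 0.0
```

Request:
{"api": "apply_moves", "payload": {"motion": [[0.2,-0.15,0,0,0,0],[0.2,-0.15,0,0,0,-0.005],[0.2,-0.15,0.05,0,0,-0.005],[0.2,-0.15,0.05,0,0,-0.005],[0.2,-0.15,0.05,0,0,-0.005],[0.2,-0.15,0.05,0,0,0],[0.1,-0.08,0.05,0,0,0],[0,0,0,0,0,0],[0,0,0,0,0,0],[0,0,0,0,0,0]]}}

```text
time: 4.25
position: [0.4767, -0.2108, 0.2203]
orientation: [[0.921, 0.389, 0.0], [0.389, -0.921, -0.001], [-0.0, 0.001, -1.0]]
wrist_force: [-0.6, 0.7, 0.1]
opening: 0.999
gripper_force: 0.0
```

```bash
cat >> h.py <<'E'
np.set_printoptions(precision=4,suppress=True)
def wshot():
    s=get_state(); w=read_camera("wrist"); w["P"]=(np.array(s["orientation"]),np.array(s["position"])); return w
def wray(w,uv):
    K=np.array(w["camera_matrix"]); x=(uv[0]-K[0,2])/K[0,0]; y=(uv[1]-K[1,2])/K[1,1]; th=np.hypot(x,y)
    d=np.array([x/th*np.sin(th),y/th*np.sin(th),np.cos(th)]) if th>1e-9 else np.array([0,0,1.])
    M=np.array(w["tool_from_camera"]); R,p=w["P"]
    return R@M[:3,3]+p, R@(M[:3,:3]@d)
def watz(w,uv,z):
    c,d=wray(w,uv); return c+d*(z-c[2])/d[2]
def wproj(w,X):
    M=np.array(w["tool_from_camera"]); R,p=w["P"]; K=w["camera_matrix"]
    c=M[:3,:3].T@(R.T@(np.asarray(X)-p)-M[:3,3]); th=np.arctan2(np.hypot(c[0],c[1]),c[2]); n=c[:2]/np.hypot(c[0],c[1])
    return np.array([K[0][0]*n[0]*th+K[0][2],K[1][1]*n[1]*th+K[1][2]])
E
python3 - <<'E'
from h import *
w=wshot();save(w,'d.png')
for n,z in(("battery_pack",0),("pack_studs",.014),("pack_tail",.014)):
    for r in spot_point(w,n)[:4]: print(n,r["position"],r["conf"],watz(w,r["position"],z)[:2])
E
```

```text
battery_pack [148.7, 219.3] 0.72 [ 0.383  -0.0875]
battery_pack [249.5, 240.8] 0.71 [ 0.4058 -0.2075]
battery_pack [215.2, 51.9] 0.7 [ 0.5863 -0.0952]
battery_pack [344.4, 88.0] 0.58 [ 0.603  -0.2351]
pack_studs [249.0, 215.3] 0.85 [ 0.4388 -0.1952]
pack_studs [259.1, 114.6] 0.78 [ 0.5408 -0.1651]
pack_studs [350.9, 52.6] 0.74 [ 0.6381 -0.2244]
pack_studs [17.1, 48.0] 0.61 [0.5265 0.1649]
pack_tail [182.7, 46.7] 0.96 [ 0.5791 -0.064 ]
pack_tail [258.8, 173.5] 0.77 [ 0.4848 -0.1878]
pack_tail [248.7, 267.3] 0.74 [ 0.3808 -0.2173]
pack_tail [343.6, 114.8] 0.7 [ 0.5751 -0.2433]
```

View pics/d.png

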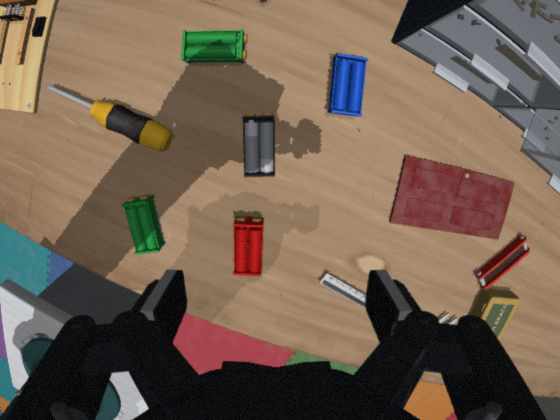

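Pack in the wrist view: studs at (259,115), tail at (259,175), heading about 22°. I'll move over it and check again closer.

Request:
{"api": "apply_moves", "payload": {"motion": [[0.05,-0.02,0.1,0,0,0],[0.05,-0.02,0.1,0,0,0],[0.05,-0.02,0.1,0,0,0],[0.05,-0.02,0.1,0,0,0],[0.05,-0.02,0.1,0,0,0.004],[0.05,-0.02,0.1,0,0,0],[0.05,-0.02,0.1,0,0,0],[0.03,-0.01,0.05,0,0,0],[0,0,0,0,0,0],[0,0,0,0,0,0]], "grip": 0.75}}

```text
time: 5.45
position: [0.5125, -0.1756, 0.13]
orientation: [[0.925, 0.379, 0.0], [0.379, -0.925, -0.0], [-0.0, 0.0, -1.0]]
wrist_force: [-0.3, -0.2, 1.0]
opening: 0.747
gripper_force: 0.0
```

Run:
```python
from h import *
w=wshot();T=read_camera("top");S=read_camera("side");print(w["P"])
for n,z in(("battery_pack",0),("pack_studs",.014),("pack_tail",.014)):
    for r in spot_point(w,n)[:3]: print(n,np.array(r["position"]),r["conf"],watz(w,r["position"],z)[:2])
# top-face outline via region
for r in regions_of(w,"battery_pack")[:3]:
    m=r["region"].astype(np.uint8); print(r["conf"],r["extent"])
    c=max(cv2.findContours(m,0,1)[0],key=cv2.contourArea); P=np.array([watz(w,q[0],.028)[:2] for q in c],np.float32)*1000
    print(cv2.minAreaRect(P))
b=w["img"][100:380,150:420];cv2.imwrite('pics/e.png',cv2.resize(b,None,fx=2,fy=2)[:,:,::-1])
```

```text
(array([[ 0.9253,  0.3793,  0.    ],
       [ 0.3793, -0.9253, -0.0002],
       [-0.0001,  0.0002, -1.    ]]), array([ 0.5125, -0.1756,  0.13  ]))
battery_pack [217.7  83.4] 0.95 [ 0.5899 -0.0948]
battery_pack [139.2 295.9] 0.94 [ 0.3811 -0.0847]
battery_pack [267.2 319.8] 0.8 [ 0.4085 -0.2086]
pack_studs [265.1 302.2] 0.97 [ 0.4353 -0.1965]
pack_studs [277.6 177.7] 0.95 [ 0.5402 -0.165 ]
pack_studs [124.  269.7] 0.93 [ 0.4131 -0.0685]
pack_tail [174.2  83. ] 0.88 [ 0.5792 -0.0659]
pack_tail [389.2 172.8] 0.66 [ 0.5778 -0.2435]
pack_tail [263.4 352.2] 0.62 [ 0.3798 -0.2164]
0.87 [131.2, 293.0, 47.9, 51.3]
((402.6664733886719, -84.99211120605469), (45.512813568115234, 44.921165466308594), 34.65587615966797)
0.8 [275.9, 213.2, 47.1, 87.7]
((515.5046997070312, -175.14466857910156), (67.16159057617188, 30.58746337890625), 22.62191390991211)
0.78 [215.5, 80.8, 92.8, 44.9]
((589.9440307617188, -96.90747833251953), (31.511308670043945, 63.80577087402344), 19.452730178833008)
```

View pics/e.png

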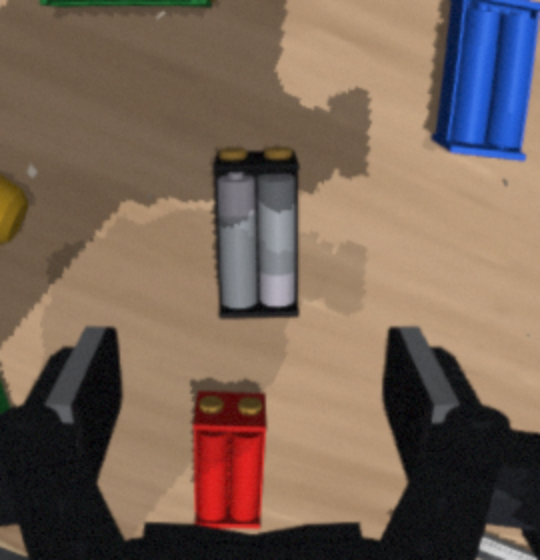

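Black/grey pack is centred at crop (257,233), studs up at (232,155)/(278,155), aligned with the tool within 1°. Descend, grip, lift.

Request:
{"api": "apply_moves", "payload": {"motion": [[0,0,0.1,0,0,0],[0,0,0.1,0,0,0],[0,0,0.1,0,0,0],[0,0,0.1,0,0,0],[0,0,0.1,0,0,0],[0,0,0.1,0,0,0],[0,0,0.1,0,0,0],[0,0,0.075,0,0,0],[0,0,0.05,0,0,0],[0,0,0,0,0,0]]}}

```text
time: 6.8
position: [0.5119, -0.1753, 0.0301]
orientation: [[0.925, 0.379, -0.001], [0.379, -0.925, 0.0], [-0.001, -0.001, -1.0]]
wrist_force: [0.2, 0.3, -0.2]
opening: 0.75
gripper_force: 0.0
```

Request:
{"api": "apply_moves", "payload": {"motion": [[0,0,0,0,0,0],[0,0,0,0,0,0],[0,0,0,0,0,0],[0,0,0,0,0,0],[0,0,0,0,0,0],[0,0,0,0,0,0],[0,0,0,0,0,0],[0,0,0,0,0,0],[0,0,0,0,0,0],[0,0,0,0,0,0]], "grip": 0}}

```text
time: 7.8
position: [0.513, -0.1757, 0.0319]
orientation: [[0.925, 0.379, 0.002], [0.379, -0.925, -0.001], [0.001, 0.001, -1.0]]
wrist_force: [-1.0, -0.5, 5.6]
opening: 0.348
gripper_force: 60.0
```

Request:
{"api": "apply_moves", "payload": {"motion": [[0,0,-0.1,0,0,0],[0,0,-0.2,0,0,0],[0,0,-0.2,0,0,0],[0,0,-0.2,0,0,0],[0.04,-0.13,-0.2,0,0,0],[0.08,-0.27,-0.1,0,0,0],[0.08,-0.27,0,0,0,0],[0.08,-0.27,0,0,0,0],[0.08,-0.27,0,0,0,0],[0.08,-0.27,0,0,0,0]], "grip": 0}}

```text
time: 8.8
position: [0.4933, 0.0101, 0.1516]
orientation: [[0.925, 0.379, 0.0], [0.379, -0.925, -0.0], [0.0, 0.0, -1.0]]
wrist_force: [0.5, -0.9, -1.3]
opening: 0.347
gripper_force: 59.5
```

Request:
{"api": "apply_moves", "payload": {"motion": [[0.08,-0.27,0,0,0,0],[0.08,-0.27,0,0,0,0],[0.08,-0.27,0,0,0,0],[0.08,-0.27,0,0,0,0],[0.04,-0.13,0,0,0,0.02],[0,0,0,0,0,0.02],[0,0,0,0,0,0.02],[0,0,0,0,0,0.015],[0,0,0,0,0,0],[0,0,0,0,0,0]]}}

```text
time: 9.8
position: [0.4786, 0.1596, 0.1512]
orientation: [[0.988, 0.154, 0.0], [0.154, -0.988, -0.0], [0.0, 0.0, -1.0]]
wrist_force: [0.3, 1.1, -1.8]
opening: 0.345
gripper_force: 59.5
```

Run:
```python
from h import *
w=wshot();print(w["P"]);save(w,'f.png')
for n,z in(("battery_pack",.12),("pack_studs",.135),("pack_tail",.135),("light_base",0),("bay_mouth",.009),("contact_plate",.009)):
    for r in spot_point(w,n)[:3]: print(n,np.array(r["position"]),r["conf"],watz(w,r["position"],z)[:2])
for r in regions_of(w,"light_base")[:1]:
    m=r["region"].astype(np.uint8); c=max(cv2.findContours(m,0,1)[0],key=cv2.contourArea)
    P=np.array([watz(w,q[0],.009)[:2] for q in c],np.float32)*1000; print(cv2.minAreaRect(P))
```

```text
(array([[ 0.9881,  0.154 ,  0.0001],
       [ 0.154 , -0.9881, -0.0001],
       [ 0.    ,  0.0001, -1.    ]]), array([0.4786, 0.1596, 0.1512]))
battery_pack [529.2 142. ] 0.91 [0.5733 0.0225]
battery_pack [276.6 262.7] 0.62 [0.4793 0.1599]
battery_pack [539.1 297.2] 0.55 [ 0.4715 -0.0407]
pack_studs [550.1 279.2] 0.85 [ 0.4934 -0.0238]
pack_studs [558.6 140.3] 0.79 [0.5793 0.0116]
pack_studs [274.2 213.1] 0.76 [0.5109 0.1659]
pack_tail [517.7 145.6] 0.87 [0.5673 0.0453]
pack_tail [275.1 327.3] 0.74 [0.4481 0.1558]
pack_tail [539.8 320.1] 0.74 [ 0.4606 -0.0347]
light_base [261.8 145.1] 0.79 [0.5269 0.1797]
bay_mouth [259.5 171.7] 0.88 [0.5055 0.1781]
bay_mouth [440.1 219.8] 0.28 [0.4894 0.0048]
contact_plate [256.9 101.5] 0.69 [0.5626 0.1886]
((526.9134521484375, 181.473388671875), (169.5670928955078, 120.6203384399414), 10.167990684509277)
```

View pics/f.png

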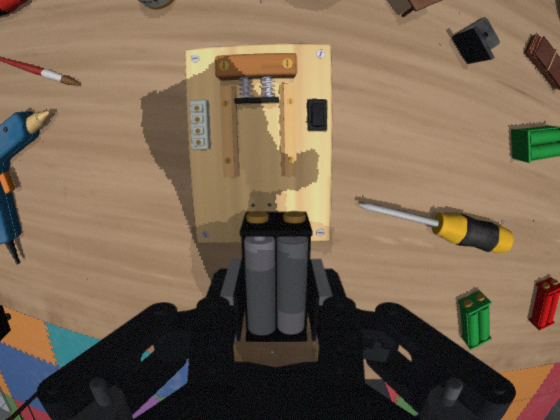

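Wrist view: board corners at about (188,48)–(330,45)–(328,240), bay mouth at (259,172), plate at (257,101), pack centred between the fingers with studs at (258,217)/(294,217). Base heading is 10.2°. Align and look once more from lower down.

Request:
{"api": "apply_moves", "payload": {"motion": [[0,-0.03,0.05,0,0,0],[0,-0.03,0.1,0,0,0],[0,-0.03,0.1,0,0,0],[0.01,-0.02,0.1,0,0,0],[0,0,0.075,0,0,0],[0,0,0,0,0,-0.0075],[0,0,0,0,0,0],[0,0,0,0,0,0],[0,0,0,0,0,0],[0,0,0,0,0,0]]}}

```text
time: 11.2
position: [0.4782, 0.1728, 0.1004]
orientation: [[0.984, 0.176, 0.001], [0.176, -0.984, 0.0], [0.001, 0.0, -1.0]]
wrist_force: [-0.3, -0.5, -1.6]
opening: 0.345
gripper_force: 59.5
```

Run:
```python
from h import *
w=wshot();print(w["P"]);save(w,'g.png');T=read_camera("top")
for n,z in(("pack_studs",.085),("pack_tail",.085),("light_base",0),("bay_mouth",.009),("contact_plate",.009)):
    for r in spot_point(w,n)[:2]: print(n,np.array(r["position"]),r["conf"],watz(w,r["position"],z)[:2])
for p,f in((w,watz),(T,atz)):
  for r in regions_of(p,"light_base")[:1]:
    m=r["region"].astype(np.uint8); c=max(cv2.findContours(m,0,1)[0],key=cv2.contourArea)
    P=np.array([f(p,q[0],.009)[:2] for q in c],np.float32)*1000; print(cv2.minAreaRect(P))
```

```text
(array([[ 0.9844,  0.1758,  0.0009],
       [ 0.1758, -0.9844,  0.0001],
       [ 0.0009,  0.    , -1.    ]]), array([0.4782, 0.1728, 0.1004]))
pack_studs [275.7 213.6] 0.92 [0.5105 0.1792]
pack_studs [500.4 326.3] 0.9 [0.4601 0.0206]
pack_tail [275.6 326.2] 0.97 [0.4493 0.1684]
pack_tail [499.1 364.6] 0.68 [ 0.4254 -0.0016]
light_base [277.  156.7] 0.86 [0.525 0.181]
contact_plate [274.5  98.3] 0.56 [0.5641 0.1896]
((527.0911865234375, 181.836181640625), (169.98931884765625, 120.1612777709961), 9.952787399291992)
((526.7620239257812, 178.47552490234375), (171.9564208984375, 120.24280548095703), 10.628052711486816)
```

View pics/g.png

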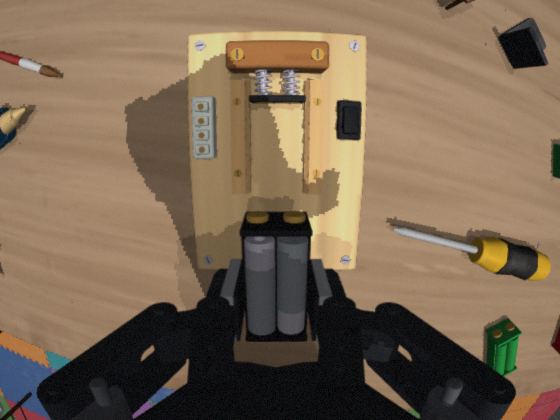

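Pack and bay are collinear within about 0.5 mm (rails at columns 251/304, studs mid 276). Go forward above the bay, then lower.

Request:
{"api": "apply_moves", "payload": {"motion": [[0.08,0,0,0,0,0],[0.09,0,0,0,0,0],[0.08,0,0.04,0,0,0],[0.08,0,0.08,0,0,0],[0,0,0.1,0,0,0],[0,0,0.1,0,0,0],[0,0,0.08,0,0,0],[0,0,0.05,0,0,0],[0,0,0.03,0,0,0],[0,0,0,0,0,0]]}}

```text
time: 12.65
position: [0.5165, 0.1798, 0.0419]
orientation: [[0.984, 0.176, -0.001], [0.176, -0.984, -0.0], [-0.001, 0.0, -1.0]]
wrist_force: [0.4, 0.3, -1.3]
opening: 0.343
gripper_force: 59.5
```

Request:
{"api": "apply_moves", "payload": {"motion": [[0,0,0.01,0,0,0],[0,0,0.005,0,0,0],[0,0,0.005,0,0,0],[0,0,0,0,0,0],[0,0,0,0,0,0],[0,0,0,0,0,0],[0,0,0,0,0,0],[0,0,0,0,0,0],[0,0,0,0,0,0],[0,0,0,0,0,0]]}}

```text
time: 13.65
position: [0.5172, 0.18, 0.0408]
orientation: [[0.984, 0.176, 0.001], [0.176, -0.984, 0.0], [0.001, 0.0, -1.0]]
wrist_force: [-1.6, -1.0, 5.4]
opening: 0.345
gripper_force: 60.2
```

Floor contact at TCP z 0.0408, as expected. Ease off slightly and slide to just short of the plate.

Request:
{"api": "apply_moves", "payload": {"motion": [[0,0,-0.005,0,0,0],[0,0,0,0,0,0],[0.01,0,0,0,0,0],[0.01,0,0,0,0,0],[0.01,0,0,0,0,0],[0.01,0,0,0,0,0],[0.01,0,0,0,0,0],[0.01,0,0,0,0,0],[0,0,0,0,0,0],[0,0,0,0,0,0]]}}

```text
time: 14.65
position: [0.5217, 0.1809, 0.0409]
orientation: [[0.984, 0.177, -0.004], [0.177, -0.984, -0.002], [-0.005, 0.001, -1.0]]
wrist_force: [-7.9, -0.9, 10.2]
opening: 0.349
gripper_force: 60.9
```

Run:
```python
from h import *
w=wshot();S=read_camera("side");T=read_camera("top");print(w["P"][1],get_state()["wrist_force"])
B=np.array([.527,.1817]);a=np.radians(10.1);e=np.array([np.cos(a),np.sin(a)]);n=np.array([-e[1],e[0]])
for nm,z in(("pack_studs",.023),("pack_tail",.023),("contact_plate",.009)):
    for k,p,f in(("w",w,watz),("S",S,atz),("T",T,atz)):
        for r in spot_point(p,nm):
            q=f(p,r["position"],z)[:2]-B
            if np.hypot(*q)<.08: print(nm,k,r["conf"],np.array([q@e,q@n]));break
a=cv2.resize(w["img"][20:350,170:390],(400,600));b=cv2.resize(S["img"][155:215,195:235+60],(400,240),interpolation=2);b=np.vstack([b,cv2.resize(T["img"][155:250,155:245],(400,360),interpolation=2)])
cv2.imwrite('pics/i.png',np.hstack([a,b])[:,:,::-1])
```

```text
[0.5217 0.1809 0.0409] [-8.4942 -1.1917 10.8248]
pack_studs w 0.61 [0.0265 0.002 ]
pack_studs S 0.79 [ 0.0165 -0.0046]
pack_studs T 0.58 [-0.036  -0.0023]
pack_tail w 0.9 [-0.0362  0.0012]
pack_tail S 0.78 [-0.0332 -0.0012]
pack_tail T 0.62 [-0.0341 -0.0002]
contact_plate w 0.59 [0.0362 0.    ]
contact_plate S 0.54 [0.0366 0.0103]
contact_plate T 0.5 [ 0.0345 -0.004 ]
```

View pics/i.png

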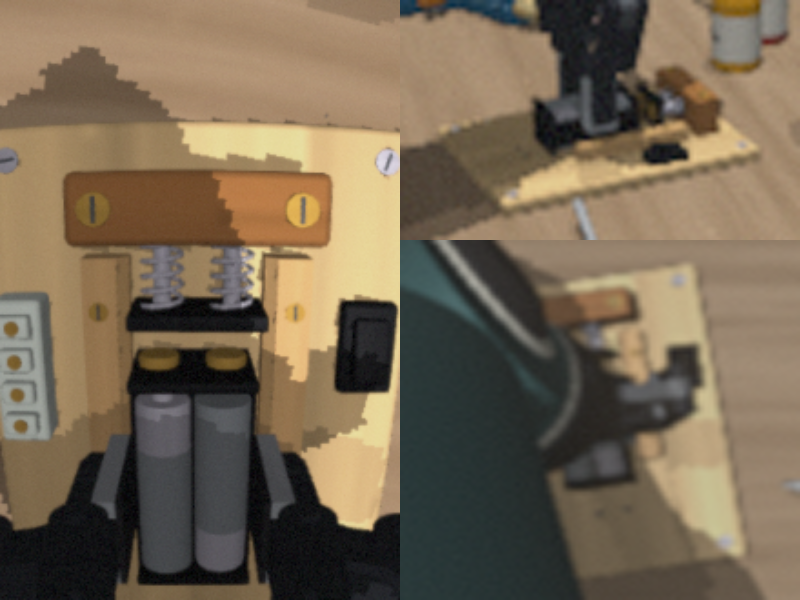

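Wrist crop: pack sits between the rails (pack 135–255, inner rail edges about 128–262), studs (158,357)/(226,357) short of the plate (196,315). Normal force is 11 N, so friction is loading the push. Relieve it.

Request:
{"api": "apply_moves", "payload": {"motion": [[0,0,-0.004,0,0,0],[0,0,-0.004,0,0,0],[0,0,-0.004,0,0,0],[0,0,0,0,0,0],[0,0,0,0,0,0],[0,0,0,0,0,0],[0,0,0,0,0,0],[0,0,0,0,0,0],[0,0,0,0,0,0],[0,0,0,0,0,0]]}}

```text
time: 16.25
position: [0.524, 0.1811, 0.042]
orientation: [[0.984, 0.176, -0.0], [0.176, -0.984, -0.0], [-0.0, 0.0, -1.0]]
wrist_force: [0.2, -0.2, -1.5]
opening: 0.344
gripper_force: 59.5
```

Request:
{"api": "apply_moves", "payload": {"motion": [[0.01,0,0.003,0,0,0],[0.01,0,0,0,0,0],[0.01,0,0,0,0,0],[0.01,0,0,0,0,0],[0.01,0,0,0,0,0],[0.01,0,0,0,0,0],[0.01,0,0,0,0,0],[0,0,0,0,0,0],[0,0,0,0,0,0],[0,0,0,0,0,0]]}}

```text
time: 17.25
position: [0.5311, 0.1823, 0.0413]
orientation: [[0.984, 0.176, -0.002], [0.176, -0.984, -0.001], [-0.003, 0.001, -1.0]]
wrist_force: [-4.6, -1.2, 1.1]
opening: 0.345
gripper_force: 59.8
```

Request:
{"api": "apply_moves", "payload": {"motion": [[0.01,0,0,0,0,0],[0.01,0,0,0,0,0],[0.01,0,0,0,0,0],[0.01,0,0,0,0,0],[0.01,0,0,0,0,0],[0,0,0,0,0,0],[0,0,0,0,0,0],[0,0,0,0,0,0],[0,0,0,0,0,0],[0,0,0,0,0,0]]}}

```text
time: 18.25
position: [0.5342, 0.1829, 0.041]
orientation: [[0.984, 0.176, -0.008], [0.176, -0.984, -0.003], [-0.008, 0.002, -1.0]]
wrist_force: [-11.7, -3.2, 7.2]
opening: 0.347
gripper_force: 60.5
```

Run:
```python
from h import *
w=wshot();S=read_camera("side");print(w["P"],get_state()["wrist_force"])
B=np.array([.527,.1817]);a=np.radians(10.1);e=np.array([np.cos(a),np.sin(a)]);n=np.array([-e[1],e[0]])
q=w["P"][1][:2]-B;print("tcp",q@e,q@n)
for nm,z in(("pack_studs",.023),("pack_tail",.023),("contact_plate",.009)):
    for k,p,f in(("w",w,watz),("S",S,atz)):
        for r in spot_point(p,nm):
            q=f(p,r["position"],z)[:2]-B
            if np.hypot(*q)<.08: print(nm,k,r["conf"],np.array([q@e,q@n]));break
a=cv2.resize(w["img"][20:350,170:390],(400,600));b=cv2.resize(S["img"][165:210,205:275],(400,260),interpolation=2);b=np.vstack([b,0*a[:340]])
cv2.imwrite('pics/j.png',np.hstack([a,b])[:,:,::-1])
```

```text
(array([[ 0.9843,  0.1764, -0.0079],
       [ 0.1764, -0.9843, -0.0031],
       [-0.0084,  0.0016, -1.    ]]), array([0.5342, 0.1829, 0.041 ])) [-11.4762  -2.2563   7.7096]
tcp 0.007275067526350693 -0.00010680926261732808
pack_studs w 0.94 [0.0387 0.0005]
pack_studs S 0.62 [0.0399 0.0025]
pack_tail w 0.89 [-0.0255  0.0002]
pack_tail S 0.59 [-0.0156  0.0033]
contact_plate w 0.87 [ 0.0413 -0.    ]
contact_plate S 0.57 [0.0496 0.0123]
```

View pics/j.png

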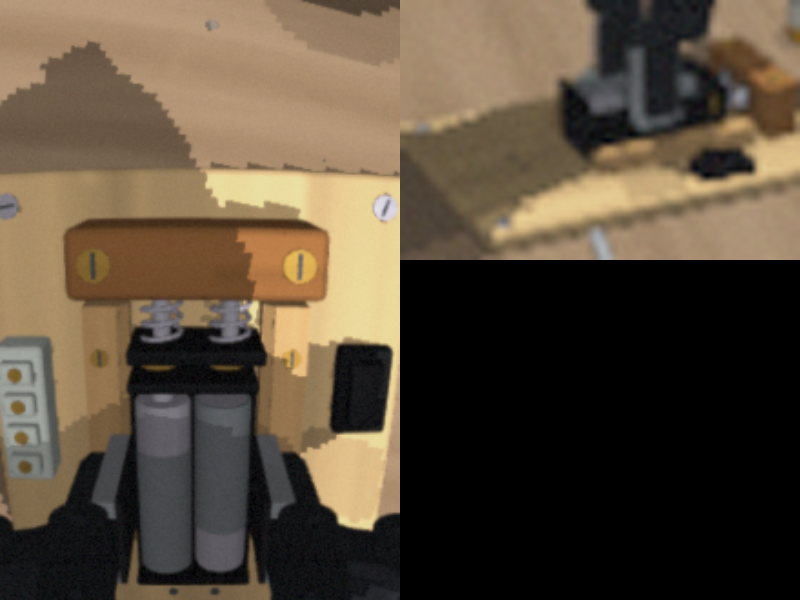

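Studs are on the plate (crop row 362) and the pack is square in the bay. Estimated tail is −22.7 mm, so about 1.7 mm more is needed while relieving downward pressure.

Request:
{"api": "apply_moves", "payload": {"motion": [[0,0,-0.005,0,0,0],[0.005,0,0,0,0,0],[0.005,0,0,0,0,0],[0.005,0,0,0,0,0],[0,0,0,0,0,0],[0,0,0,0,0,0],[0,0,0,0,0,0],[0,0,0,0,0,0],[0,0,0,0,0,0],[0,0,0,0,0,0]]}}

```text
time: 19.65
position: [0.5359, 0.1831, 0.0411]
orientation: [[0.984, 0.176, -0.008], [0.176, -0.984, -0.003], [-0.009, 0.001, -1.0]]
wrist_force: [-10.3, -0.6, 2.4]
opening: 0.345
gripper_force: 59.9
```

Run:
```python
from h import *
B=np.array([.527,.1817]);a=np.radians(10.1);e=np.array([np.cos(a),np.sin(a)]);n=np.array([-e[1],e[0]])
for i in range(3):
  w=wshot();q=w["P"][1][:2]-B;print("tcp",q@e,q@n,w["P"][1][2],get_state()["wrist_force"])
  for nm,z in(("pack_studs",.023),("pack_tail",.023),("contact_plate",.009),("bay_mouth",.009)):
    for r in spot_point(w,nm):
        q=watz(w,r["position"],z)[:2]-B
        if np.hypot(*q)<.08: print(nm,r["conf"],np.array([q@e,q@n]));break
r=regions_of(w,"light_base")[0]
c=max(cv2.findContours(r["region"].astype(np.uint8),0,1)[0],key=cv2.contourArea)
print(cv2.minAreaRect(np.array([watz(w,q[0],.009)[:2] for q in c],np.float32)*1000))
```

```text
tcp 0.008997730646286803 -0.00013149518190175486 0.04109728213832778 [-10.9883  -1.6906   3.3778]
pack_studs 0.59 [0.0401 0.0008]
pack_tail 0.61 [-0.02   -0.0005]
contact_plate 0.97 [ 0.0429 -0.0002]
tcp 0.008976310084430563 -0.00012297673350685368 0.04107951006510702 [-10.0617  -2.1109   2.2818]
pack_studs 0.79 [ 0.041  -0.0003]
pack_tail 0.75 [-0.0208  0.0011]
contact_plate 0.87 [ 0.0427 -0.0002]
tcp 0.00897238063818186 -9.010601962392375e-05 0.04108425433964502 [-9.3257 -1.2754  2.529 ]
pack_studs 0.6 [0.0411 0.0021]
pack_tail 0.59 [-0.0232 -0.0007]
contact_plate 0.92 [0.041  0.0005]
((557.60546875, 187.15762329101562), (108.95690155029297, 118.75506591796875), 9.77790355682373)
```

Push is about 10.5 N with the tail at about −21 mm, consistent with the spring law. Hold, then hand in.

Request:
{"api": "apply_moves", "payload": {"motion": [[0,0,0,0,0,0],[0,0,0,0,0,0],[0,0,0,0,0,0],[0,0,0,0,0,0],[0,0,0,0,0,0],[0,0,0,0,0,0],[0,0,0,0,0,0],[0,0,0,0,0,0],[0,0,0,0,0,0],[0,0,0,0,0,0]]}}

```text
time: 21.45
position: [0.5358, 0.1832, 0.0411]
orientation: [[0.984, 0.176, -0.008], [0.176, -0.984, -0.003], [-0.009, 0.001, -1.0]]
wrist_force: [-11.4, -2.5, 3.0]
opening: 0.344
gripper_force: 59.9
```

Request:
{"api": "apply_moves", "payload": {"motion": [[0,0,0,0,0,0],[0,0,0,0,0,0],[0,0,0,0,0,0],[0,0,0,0,0,0],[0,0,0,0,0,0],[0,0,0,0,0,0],[0,0,0,0,0,0],[0,0,0,0,0,0],[0,0,0,0,0,0],[0,0,0,0,0,0]]}}

```text
time: 22.45
position: [0.5359, 0.1832, 0.0411]
orientation: [[0.984, 0.176, -0.008], [0.176, -0.984, -0.003], [-0.009, 0.001, -1.0]]
wrist_force: [-10.8, -0.9, 2.8]
opening: 0.343
gripper_force: 59.9
```

```bash
python3 -c "
from cell import *
s=get_state();print(s['position'],s['wrist_force']);print(job_done())"
```

```text
[0.53585849 0.18316546 0.0410872 ] [-10.78514212  -0.87783773   2.83027373]
the job is handed in; nothing more can be done
None
```

The job is handed in with no verdict returned: the arm is holding the pack by its sides near its middle, flat in the bay, pressing the springs with about 11 N, its tail about 3 mm inside the rail ends (by my measurements) and clear for your bracket.

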